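# Rack the bezel rings for the primer coat

### The job

Hang every bare ring that is in the gravity chute on the spray rack, ready for priming: take them one at a time from the run-out at the foot of the chute, and give each a free hook of its own (rings of the last batch, primed grey, may still be hanging on some: leave them there). Once a ring sits on its hook, and before you let go of it, tug it gently straight down (about 8 N) for half a second to be sure that it is held, then release it, leave it hanging still, and do not disturb the other things on the bench.

Things in the scene. Friction and masses are not known exactly. Their poses are not given: they have to be found in the camera images.
- ring1: Plain turned aluminium ring, 90 mm outside, 70 mm bore, 24 mm wide (wall 10 mm), about 170 g. Origin at the centre of the bore; its y axis is the ring's axis (x and z turn as it rolls). The lowest ring: it stands on edge in the open run-out.
- ring2: Plain turned aluminium ring, 90 mm outside, 70 mm bore, 24 mm wide (wall 10 mm), about 170 g. Origin at the centre of the bore; its y axis is the ring's axis (x and z turn as it rolls). The next above ring1 in the chute.
- ring3: Plain turned aluminium ring, 90 mm outside, 70 mm bore, 24 mm wide (wall 10 mm), about 170 g. Origin at the centre of the bore; its y axis is the ring's axis (x and z turn as it rolls). The next above ring2 in the chute.
- ring4: Plain turned aluminium ring, 90 mm outside, 70 mm bore, 24 mm wide (wall 10 mm), about 170 g. Origin at the centre of the bore; its y axis is the ring's axis (x and z turn as it rolls). The next above ring3 in the chute.
- ring5: Plain turned aluminium ring, 90 mm outside, 70 mm bore, 24 mm wide (wall 10 mm), about 170 g. Origin at the centre of the bore; its y axis is the ring's axis (x and z turn as it rolls). The next above ring4 in the chute; may be absent.
- chute: Grey sheet-metal gravity chute bolted down: a column of four corner angles 400 mm tall, x +48 to +153 mm, 36 mm wide, rings on edge one on another above a ramp falling 20 degrees (steep at the back) to the front (-x), ending in an open run-out. Origin on the bench below the centre of the ring waiting there; y along the rings' axes. Base plate 10 mm thick, x -60 to +170, y -55 to +55 mm.
- runout (a point): Centre of the waiting ring, 75 mm above the bench. A stop tab (16 mm wide) in front, top 12 mm lower, x -44 to -49 mm, and two cheeks on its faces (35 mm over both, 25 mm or more below this point for x < 0) hold it; its front half is free for fingers from above. The column is 5 mm behind it: lift it straight up, then draw it forwards before turning. The next ring then rolls down to this place.
- rack: Steel spray rack bolted down: a 20 mm square bar along y, 660 mm long, centre 222 mm above the bench, on posts at y = +-320 mm (feet x -100 to +60 mm), with six 8 mm round hooks 105 mm apart pointing forwards (-x). Origin on the bench below the bar's middle, z up. A hook's axis runs from the bar to x = -92 mm, height 226, then turns up to its tip at x = -102, height 246 (round end, 4 mm more).
- seat1 (a point): Centre of a ring that hangs properly on hook 1 (ring's axis along the hook, top of the bore resting on it): 60 mm in front of the bar's centre line, 194 mm above the bench. Axes as the rack: the hook points to -x. Hook 1 is at y = -262.5 mm of the rack.
- seat2 (a point): Centre of a ring that hangs properly on hook 2 (ring's axis along the hook, top of the bore resting on it): 60 mm in front of the bar's centre line, 194 mm above the bench. Axes as the rack: the hook points to -x. Hook 2 is at y = -157.5 mm of the rack.
- seat3 (a point): Centre of a ring that hangs properly on hook 3 (ring's axis along the hook, top of the bore resting on it): 60 mm in front of the bar's centre line, 194 mm above the bench. Axes as the rack: the hook points to -x. Hook 3 is at y = -52.5 mm of the rack.
- seat4 (a point): Centre of a ring that hangs properly on hook 4 (ring's axis along the hook, top of the bore resting on it): 60 mm in front of the bar's centre line, 194 mm above the bench. Axes as the rack: the hook points to -x. Hook 4 is at y = 52.5 mm of the rack.
- seat5 (a point): Centre of a ring that hangs properly on hook 5 (ring's axis along the hook, top of the bore resting on it): 60 mm in front of the bar's centre line, 194 mm above the bench. Axes as the rack: the hook points to -x. Hook 5 is at y = 157.5 mm of the rack.
- seat6 (a point): Centre of a ring that hangs properly on hook 6 (ring's axis along the hook, top of the bore resting on it): 60 mm in front of the bar's centre line, 194 mm above the bench. Axes as the rack: the hook points to -x. Hook 6 is at y = 262.5 mm of the rack.
- primed1: A ring of the last batch, same size, primed grey, axes alike: if it is there at all, it already hangs on hook 2 and stays there.
- primed2: A ring of the last batch, same size, primed grey, axes alike: if it is there at all, it already hangs on hook 5 and stays there.
- body_file: Bystander: long body file with two grey hand grips, 300 x 36 x 75 mm, loose.
- filler_tin: Bystander: round white tin, 104 mm across, 125 mm tall, fixed.
- degreaser: Bystander: white bottle, 72 mm across, 210 mm tall, loose.
- sanding_block: Bystander: sanding block with wooden grip, 160 x 66 x 34 mm, loose.
- filler_knife: Bystander: filler knife with wooden handle, 250 mm long, lying flat, loose.
- straightedge: Bystander: flat steel straightedge, 220 x 34 x 6 mm, loose.
- card_box: Bystander: cardboard box 140 x 100 x 70 mm, fixed.

How it is judged:
On the way, in this order (a step that is already met when the one before it is completed fails the run):
1. ring1 sits on a hook of the rack and, still gripped, is tugged down on it with more than 5 N ((horizontal distance between ring1 and seat1 below 0.045 m or horizontal distance between ring1 and seat2 below 0.045 m or horizontal distance between ring1 and seat3 below 0.045 m or horizontal distance between ring1 and seat4 below 0.045 m or horizontal distance between ring1 and seat5 below 0.045 m or horizontal distance between ring1 and seat6 below 0.045 m) and height (world z) of ring1 between 0.184 and 0.204 m and contact force between ring1 and rack above 5 N and contact force between the fingers and ring1 above 0.5 N), for 0.2 s.
2. ring2 sits on a hook of the rack and, still gripped, is tugged down on it with more than 5 N ((horizontal distance between ring2 and seat1 below 0.045 m or horizontal distance between ring2 and seat2 below 0.045 m or horizontal distance between ring2 and seat3 below 0.045 m or horizontal distance between ring2 and seat4 below 0.045 m or horizontal distance between ring2 and seat5 below 0.045 m or horizontal distance between ring2 and seat6 below 0.045 m) and height (world z) of ring2 between 0.184 and 0.204 m and contact force between ring2 and rack above 5 N and contact force between the fingers and ring2 above 0.5 N), for 0.2 s.
3. ring3 sits on a hook of the rack and, still gripped, is tugged down on it with more than 5 N ((horizontal distance between ring3 and seat1 below 0.045 m or horizontal distance between ring3 and seat2 below 0.045 m or horizontal distance between ring3 and seat3 below 0.045 m or horizontal distance between ring3 and seat4 below 0.045 m or horizontal distance between ring3 and seat5 below 0.045 m or horizontal distance between ring3 and seat6 below 0.045 m) and height (world z) of ring3 between 0.184 and 0.204 m and contact force between ring3 and rack above 5 N and contact force between the fingers and ring3 above 0.5 N), for 0.2 s.
4. ring4 sits on a hook of the rack and, still gripped, is tugged down on it with more than 5 N ((horizontal distance between ring4 and seat1 below 0.045 m or horizontal distance between ring4 and seat2 below 0.045 m or horizontal distance between ring4 and seat3 below 0.045 m or horizontal distance between ring4 and seat4 below 0.045 m or horizontal distance between ring4 and seat5 below 0.045 m or horizontal distance between ring4 and seat6 below 0.045 m) and height (world z) of ring4 between 0.184 and 0.204 m and contact force between ring4 and rack above 5 N and contact force between the fingers and ring4 above 0.5 N), for 0.2 s.
5. ring5 sits on a hook of the rack and, still gripped, is tugged down on it with more than 5 N ((horizontal distance between ring5 and seat1 below 0.045 m or horizontal distance between ring5 and seat2 below 0.045 m or horizontal distance between ring5 and seat3 below 0.045 m or horizontal distance between ring5 and seat4 below 0.045 m or horizontal distance between ring5 and seat5 below 0.045 m or horizontal distance between ring5 and seat6 below 0.045 m) and height (world z) of ring5 between 0.184 and 0.204 m and contact force between ring5 and rack above 5 N and contact force between the fingers and ring5 above 0.5 N), for 0.2 s.
At the end, for the whole second after the job is handed in: Every ring present, bare or primed, hangs still (under 0.05 m/s) on a hook of its own: centre within 45 mm horizontally of the hook's seat point (so anywhere along the hook) and 184 to 204 mm above the bench, its weight on the rack, 80 mm from every other ring ((horizontal distance between ring1 and seat1 below 0.045 m or horizontal distance between ring1 and seat2 below 0.045 m or horizontal distance between ring1 and seat3 below 0.045 m or horizontal distance between ring1 and seat4 below 0.045 m or horizontal distance between ring1 and seat5 below 0.045 m or horizontal distance between ring1 and seat6 below 0.045 m) and height (world z) of ring1 between 0.184 and 0.204 m and contact force between each of ring1, ring2, ring3, ring4, ring5, primed1, primed2 and rack above 0.8 N and linear speed of each of ring1, ring2, ring3, ring4, ring5, primed1, primed2 below 0.05 m/s and (horizontal distance between ring2 and seat1 below 0.045 m or horizontal distance between ring2 and seat2 below 0.045 m or horizontal distance between ring2 and seat3 below 0.045 m or horizontal distance between ring2 and seat4 below 0.045 m or horizontal distance between ring2 and seat5 below 0.045 m or horizontal distance between ring2 and seat6 below 0.045 m) and height (world z) of ring2 between 0.184 and 0.204 m and (horizontal distance between ring3 and seat1 below 0.045 m or horizontal distance between ring3 and seat2 below 0.045 m or horizontal distance between ring3 and seat3 below 0.045 m or horizontal distance between ring3 and seat4 below 0.045 m or horizontal distance between ring3 and seat5 below 0.045 m or horizontal distance between ring3 and seat6 below 0.045 m) and height (world z) of ring3 between 0.184 and 0.204 m and (horizontal distance between ring4 and seat1 below 0.045 m or horizontal distance between ring4 and seat2 below 0.045 m or horizontal distance between ring4 and seat3 below 0.045 m or horizontal distance between ring4 and seat4 below 0.045 m or horizontal distance between ring4 and seat5 below 0.045 m or horizontal distance between ring4 and seat6 below 0.045 m) and height (world z) of ring4 between 0.184 and 0.204 m and (horizontal distance between ring5 and seat1 below 0.045 m or horizontal distance between ring5 and seat2 below 0.045 m or horizontal distance between ring5 and seat3 below 0.045 m or horizontal distance between ring5 and seat4 below 0.045 m or horizontal distance between ring5 and seat5 below 0.045 m or horizontal distance between ring5 and seat6 below 0.045 m) and height (world z) of ring5 between 0.184 and 0.204 m and (horizontal distance between primed1 and seat1 below 0.045 m or horizontal distance between primed1 and seat2 below 0.045 m or horizontal distance between primed1 and seat3 below 0.045 m or horizontal distance between primed1 and seat4 below 0.045 m or horizontal distance between primed1 and seat5 below 0.045 m or horizontal distance between primed1 and seat6 below 0.045 m) and height (world z) of primed1 between 0.184 and 0.204 m and (horizontal distance between primed2 and seat1 below 0.045 m or horizontal distance between primed2 and seat2 below 0.045 m or horizontal distance between primed2 and seat3 below 0.045 m or horizontal distance between primed2 and seat4 below 0.045 m or horizontal distance between primed2 and seat5 below 0.045 m or horizontal distance between primed2 and seat6 below 0.045 m) and height (world z) of primed2 between 0.184 and 0.204 m and distance between each of ring2, ring3, ring4, ring5, primed1, primed2 and ring1 above 0.08 m and distance between each of ring3, ring4, ring5, primed1, primed2 and ring2 above 0.08 m and distance between each of ring4, ring5, primed1, primed2 and ring3 above 0.08 m and distance between each of ring5, primed1, primed2 and ring4 above 0.08 m and distance between each of primed1, primed2 and ring5 above 0.08 m); the robot touches nothing.
It fails at once if a ring is forced on the rack with more than 40 N (contact force between any of ring1, ring2, ring3, ring4, ring5 and rack above 40 N).
It fails at once if one of the other things on the bench is shifted by more than 30 mm (distance of any of body_file, degreaser, sanding_block, filler_knife, straightedge from where it was at the start of the episode above 0.03 m).
Of ring5, primed1, primed2 only 1 to 2 are there at a start; the rules pass over those that are not, and their reading is None.
At some moment in a run one of ring1, ring2, ring3, ring4, ring5 may be knocked a few centimetres aside while the robot is not near it.
Once in a run the grip may slacken for a moment while it holds something.
It also fails if it takes over 210 s, if anything falls off the work surface, if the arm or the gripper's body presses on something with over 40 N, if the wrist force passes 120 N, or if a joint passes its speed limit or range.

### The arm

A 6-joint arm with a two-finger parallel gripper is mounted at the origin on the work surface. World frame = base frame: x ahead of the robot, y to its left, z up, the work surface at z = 0. Lengths are in m, angles in rad, forces in N, time in s.
With the tool pointing down it reaches from about 0.3 to 0.775 m from the base axis. Payload 14.6 kg.
Tool frame: the origin (TCP) lies between the finger pads; the fingertips stand ctrl.tip_extent ahead of it and the grasp point (between the pads) lies 3 mm ahead of it (ctrl.tip_extent is the distance from the TCP to the fingertips, in m); z points along the fingers, y is the line along which they close (so a half turn about z gives the same grasp; the last joint's range is limited). The gripper opens to 94 mm and grips with 3 to 60 N. Pads are 16 mm wide; open, the fingers measure 119 mm over their backs; the gripper's body (75 mm by 177 mm) begins 78 mm behind the grasp point.
Start: joints at [1.15, 0.3, 1.521, -0, 1.321, -0.067], TCP at [0.191, 0.516, 0.227] pointing down, gripper open.
Joint ranges: [-3.03, 3.03], [-0.79, 2.21], [0.23, 2.52], [-1.04, 4.18], [0, 3.07], [-2.55, 2.55]. Speed limits (rad/s): [2.22, 2.22, 2.57, 3.14, 3.14, 3.14].

### API

Orientations are given as [roll, pitch, yaw] about the fixed x, y, z axes, in that order (R = Rz(yaw) Ry(pitch) Rx(roll)).
In Python, from station import ctrl gives the robot as it stands.
- The arm moves only by the shell command python3 shift.py [OPENING] [FORCE], which reads ROWS from standard input. ROWS is 1 to 10 rows, parted by semicolons, with the numbers parted by commas; each row has 6 numbers: dx, dy, dz in shares of the most that a row can go, 1 being 50 mm, then a rotation vector rx, ry, rz in units of 0.2 rad; each row shifts and turns the commanded pose from where the row before left it, along the tool's axes as they then stand; what a row does not reach is not made up. A row lasts 1/10 s, in which the tool goes at most 0.05 m and 0.15 rad, less where a joint would pass 70% of its speed; a pose out of reach is approached as far as the arm can. OPENING is the finger opening in m, set as the command begins (- or left out keeps the last). The fingers move at their own pace and stop on an object; FORCE is the grip in N (left out, the last holds). Time passes only in rows, so rows that do not move let the fingers close. It prints the time, the measured TCP pose, the force, the opening and the grip force at its end. Input that does not fit is refused with a message, and nothing moves.
- ctrl.get_obs(): the state, without advancing time (a new reading comes with each control period).
- ctrl.camera(name): name is "scene" or "top" or "wrist"; returns a dict with "pixels" (384x512x3 uint8, blue, green, red), "fx", "fy", "cx", "cy" (pixels), "extrinsics" (4x4, takes a point from camera to world coordinates). Camera axes: x right, y up, looking along -z (the intrinsics and any distortion apply to the point x, -y, -z); pixel columns grow to the right and rows downward; lengths in m; the calibration is good to about 2 mm. A picture is of the moment at which its call begins. There is no depth.
- ctrl.hand_in(): hands the job in; it is judged then, once.
The state is a dict: "time_s": time; "qpos": joint angles; "joint_vel": joint speeds; "tau": joint torques, N m; "ee_pos": TCP position; "eef_rot": TCP orientation; "force": force on the tool from outside, world axes, zero at the start; "moment": the same for the moment, N m; "grip_width": finger opening in m; "grip_force": force on a finger pad.
Only numpy, scipy, OpenCV 4.12 (cv2) and the standard library are available. Lean on these libraries where they do the work, as an engineer would, in place of code of your own. Each camera call takes 0.05 s, during which the arm holds its last target. There are 200 camera calls.

## Working session

There is one attempt and no reset: what is moved stays moved. The work goes in short steps, Python scripts to look and compute and a shell command to move; the robot and the scene stay as the last step left them, time stands still between calls to the robot, and variables do not carry over. Pictures are saved under pics/ and viewed, at most 14 in all, crops included, and the job is handed in when it is done.

```bash
ls; mkdir -p pics
python3 - <<'E'
from station import ctrl
import cv2,numpy as np
print(ctrl.tip_extent, ctrl.get_obs())
for n in ("scene","top"):
    c=ctrl.camera(n); cv2.imwrite(f"pics/{n}0.png",c["pixels"])
    print(n,c["fx"],c["fy"],c["cx"],c["cy"],np.round(c["extrinsics"],4).tolist(),[k for k in c])
E
```

```text
pics
shift.py
station.py
0.022 {'time_s': 0.0, 'qpos': array([ 1.15037634e+00,  3.00488702e-01,  1.52156995e+00, -1.27997509e-05,
        1.32068481e+00, -6.65919870e-02]), 'joint_vel': array([ 5.32432586e-04,  1.52432166e-04,  7.95576571e-05, -1.46660985e-03,
        7.92646403e-05,  1.80218341e-03]), 'tau': array([-7.35697677e-05, -5.31809020e+01, -3.52737021e+01,  7.09070452e-02,
        2.44987925e-02, -3.48850813e-05]), 'ee_pos': array([0.19047775, 0.51571862, 0.22688136]), 'eef_rot': array([-3.14044357e+00, -6.42078000e-05,  2.78776779e+00]), 'force': array([-0.24093465,  0.00083952,  0.76673023]), 'moment': array([ 0.00978353, -0.03276141,  0.00269823]), 'grip_force': 0.0, 'grip_width': 0.09391056290271618}
scene 440.58411367294997 440.58411367294997 257.7482343872833 189.66268033028473 [[-0.9003, -0.3058, 0.3098, 1.0707], [0.4349, -0.662, 0.6104, 1.0661], [0.0184, 0.6843, 0.729, 1.4413], [0.0, 0.0, 0.0, 1.0]] ['pixels', 'fx', 'fy', 'cx', 'cy', 'extrinsics']
top 409.0113030518457 409.0113030518457 252.08022000594391 194.73064543803227 [[-0.0196, 0.9836, -0.1792, 0.2734], [-0.9998, -0.0191, 0.0045, 0.0527], [0.001, 0.1793, 0.9838, 1.9072], [0.0, 0.0, 0.0, 1.0]] ['pixels', 'fx', 'fy', 'cx', 'cy', 'extrinsics']
```
View pics/scene0.png

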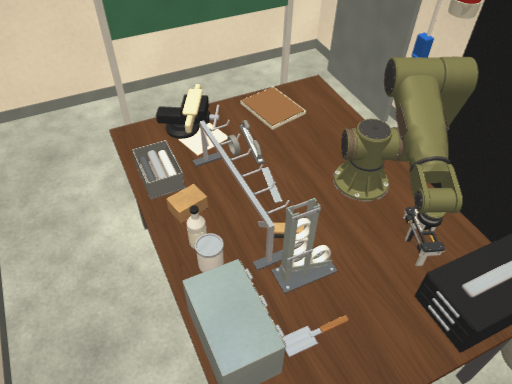

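View pics/top0.png

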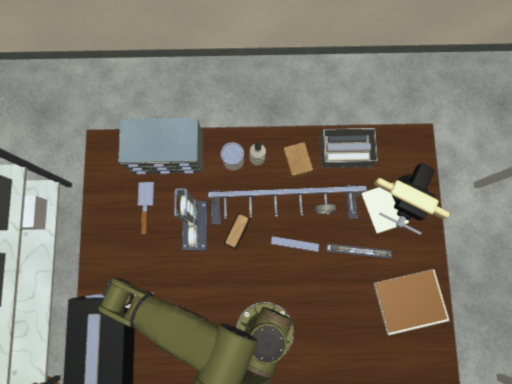

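Run:
```python
import cv2,numpy as np
a=cv2.imread("pics/top0.png"); b=cv2.imread("pics/scene0.png")
cv2.imwrite("pics/topc.png",cv2.resize(a[175:265,170:370],None,fx=4,fy=4,interpolation=cv2.INTER_CUBIC))
cv2.imwrite("pics/scec.png",cv2.resize(b[95:295,190:350],None,fx=3,fy=3,interpolation=cv2.INTER_CUBIC))
```

View pics/topc.png

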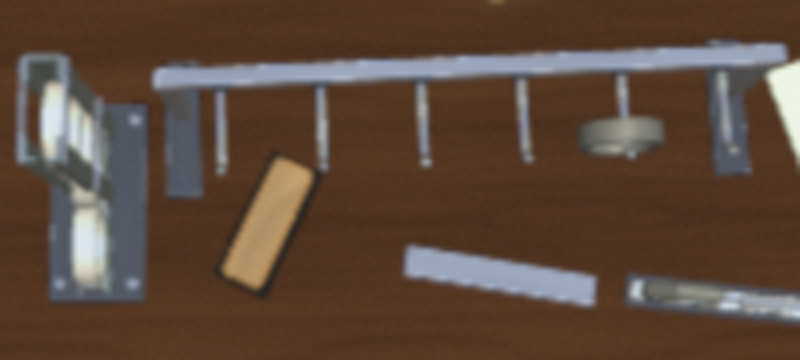

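View pics/scec.png

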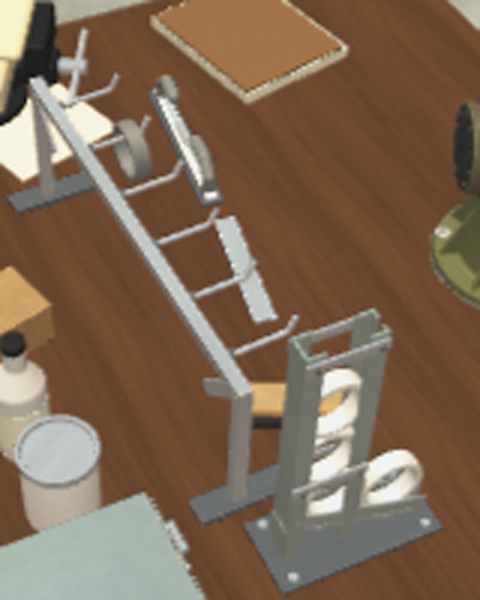

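```bash
cat > h.py <<'E'
import cv2,numpy as np
from scipy.optimize import least_squares
from scipy.spatial.transform import Rotation as Ro
CAM={"top":(409.0113,252.0802,194.7306,[[-0.0196,0.9836,-0.1792,0.2734],[-0.9998,-0.0191,0.0045,0.0527],[0.001,0.1793,0.9838,1.9072]]),
"scene":(440.584,257.748,189.663,[[-0.9003,-0.3058,0.3098,1.0707],[0.4349,-0.662,0.6104,1.0661],[0.0184,0.6843,0.729,1.4413]])}
def get(n):
    from station import ctrl
    c=ctrl.camera(n); CAM[n]=(c["fx"],c["cx"],c["cy"],c["extrinsics"]); return c["pixels"]
def proj(n,P):
    f,cx,cy,E=CAM[n]; E=np.array(E); p=(np.atleast_2d(P)-E[:3,3])@E[:3,:3]
    return np.c_[cx-f*p[:,0]/p[:,2], cy+f*p[:,1]/p[:,2]]
def ray(n,uv,z):
    f,cx,cy,E=CAM[n]; E=np.array(E); uv=np.atleast_2d(uv)
    d=np.c_[(uv[:,0]-cx)/f,-(uv[:,1]-cy)/f,-np.ones(len(uv))]@E[:3,:3].T
    return E[:3,3]+d*((z-E[2,3])/d[:,2])[:,None]
def T(p,L):
    c,s=np.cos(p[2]),np.sin(p[2]); L=np.atleast_2d(L)
    return np.c_[p[0]+c*L[:,0]-s*L[:,1],p[1]+s*L[:,0]+c*L[:,1],L[:,2]]
def fit(obs,p0):
    def r(p): return np.concatenate([(proj(n,T(p,[l]))-uv).ravel() for n,l,uv in obs])
    s=least_squares(r,p0,loss="soft_l1"); return s.x,r(s.x).reshape(-1,2)
E
python3 - <<'E'
from h import *
tc=lambda u,v:((u+.5)/4-.5+170,(v+.5)/4-.5+175)
sc=lambda u,v:((u+.5)/3-.5+190,(v+.5)/3-.5+95)
O=[]
for i,(a,b) in enumerate(zip([(220,172),(322,168),(426,163),(528,158),(630,152),(733,150)],[(296,319),(252,268),(215,211),(183,165),(147,118),(117,77)])):
    y=.2625-.105*i
    O+=[("top",(-.102,y,.248),tc(*a)),("scene",(-.102,y,.248),sc(*b))]
O+=[("top",(.01,.33,.232),tc(153,70)),("top",(-.01,.33,.232),tc(153,88)),("top",(.01,-.33,.232),tc(785,43)),("top",(-.01,-.33,.232),tc(787,60))]
p,r=fit(O,[.6,.0,0]); print("rack",p.round(4)); print(r.round(1).tolist())
C=[("top",(-.06,.055,.01),tc(48,300)),("top",(-.06,-.055,.01),tc(145,300)),("top",(.17,-.055,.01),tc(148,104)),
("scene",(-.06,.055,.01),sc(440,524)),("scene",(.17,.055,.01),sc(287,592)),("scene",(.17,-.055,.01),sc(247,528))]
q,r=fit(C,[.5,.35,0]); print("chute",q.round(4)); print(r.round(1).tolist())
for i in range(6): print(i+1,T(p,[-.06,-.2625+.105*i,.194]).round(4))
print("runout",T(q,[0,0,.075]))
E
```

```text
rack [ 0.5926 -0.1001  0.0226]
[[-0.3, -0.4], [0.1, -1.0], [-0.1, -0.5], [0.9, -2.6], [-0.4, -0.3], [0.5, -0.8], [-0.2, -0.1], [-0.7, -1.4], [-0.1, 0.3], [0.2, -0.7], [-0.3, -0.3], [-0.1, -0.9], [-0.2, -0.4], [-0.1, -0.2], [-0.4, -0.2], [-0.5, 0.2]]
chute [0.4266 0.3174 0.0057]
[[0.2, 0.5], [-0.1, -0.1], [-1.1, -0.4], [1.4, -0.0], [-0.4, 0.3], [-0.8, -1.5]]
1 [[ 0.5385 -0.3639  0.194 ]]
2 [[ 0.5362 -0.2589  0.194 ]]
3 [[ 0.5338 -0.1539  0.194 ]]
4 [[ 0.5314 -0.049   0.194 ]]
5 [[0.529 0.056 0.194]]
6 [[0.5267 0.161  0.194 ]]
runout [[0.42659598 0.31740878 0.075     ]]
```

The rows are not in the units I measure in: shifts go in shares of 50 mm and turns go in units of 0.2 rad. I convert before sending: -0.0332 m is -0.664, -0.005 m is -0.1, -0.12 rad is -0.6.

```bash
echo '0,0,0,0,0,-0.6;0,0,0,0,0,-0.6;0,0,0,0,0,-0.6;-0.68,-0.664,-0.1,0,0,0;-0.68,-0.664,-0.1,0,0,0;-0.68,-0.664,-0.1,0,0,0;-0.68,-0.664,-0.1,0,0,0;-0.68,-0.664,-0.1,0,0,0;-0.68,-0.664,-0.1,0,0,0;0,0,0,0,0,0' | python3 shift.py 0.06 40
python3 - <<'E'
from h import *
im=get("wrist"); cv2.imwrite("pics/w1.png",im); print(CAM["wrist"])
print(proj("wrist",[[.4266,.3174,.12],[.4266,.3174,.075]]))
E
```

```text
time_s: 1.1
ee_pos: [0.3988, 0.3147, 0.2577]
eef_rot: [-3.141, 0.001, -3.14]
force: [0.7, 0.6, -0.3]
grip_width: 0.0604
grip_force: 0.0
(321.3857379150794, 257.4383350477555, 189.03242583482532, array([[-1.70630472e-03, -9.66907336e-01, -2.55122112e-01,
         3.24973520e-01],
       [ 9.99997473e-01, -2.02329154e-03,  9.80060180e-04,
         3.15521564e-01],
       [-1.46381379e-03, -2.55119795e-01,  9.66908345e-01,
         4.13578185e-01],
       [ 0.00000000e+00,  0.00000000e+00,  0.00000000e+00,
         1.00000000e+00]]))
[[259.65302106 213.27687088]
 [259.44019101 199.84766332]]
```

View pics/w1.png

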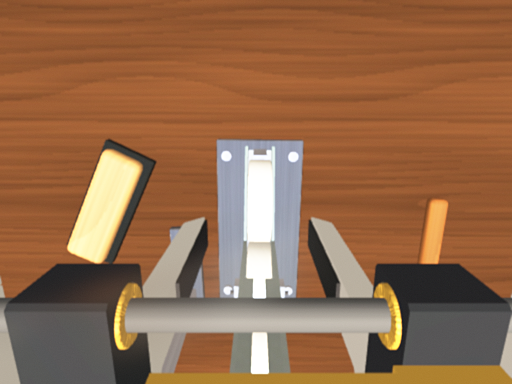

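Run:
```python
from h import *
CAM["wrist"]=(321.3857,257.4383,189.0324,[[-0.0017063,-0.9669073,-0.2551221,0.3249735],[0.9999975,-0.0020233,0.00098,0.3155216],[-0.0014638,-0.2551198,0.9669083,0.4135782]])
print(ray("wrist",[[217.5,140],[302.5,140]],.01))
im=cv2.imread("pics/w1.png").astype(int)
for r in (170,185,200,215,230):
    m=np.where(im[r,235:285].min(axis=1)>225)[0]+235; print(r,m.min(),m.max())
m=np.where(im[140:260,260].min(axis=1)>225)[0]+140; print(m.min(),m.max())
```

```text
[[0.36824182 0.26513399 0.01      ]
 [0.36804413 0.37125095 0.01      ]]
170 245 273
185 245 273
200 245 273
215 245 273
230 244 273
155 259
```

Scaled: 0.03 m is 0.6, 0.0025 m is 0.05.

```bash
echo '-0.044,0.05,0.6,0,0,0;0,0,0.8,0,0,0;0,0,0.8,0,0,0;0,0,0.6,0,0,0;0,0,0.2,0,0,0;0,0,0,0,0,0' | python3 shift.py - 40; echo '0,0,0,0,0,0;0,0,0,0,0,0;0,0,0,0,0,0;0,0,0,0,0,0;0,0,0,0,0,0;0,0,0,0,0,0' | python3 shift.py 0.015 40
```

```text
time_s: 1.75
ee_pos: [0.3971, 0.3209, 0.1067]
eef_rot: [-3.14, -0.002, -3.134]
force: [0.5, 0.6, 0.8]
grip_width: 0.06
grip_force: 0.0
time_s: 2.35
ee_pos: [0.3981, 0.3206, 0.1077]
eef_rot: [3.141, 0.0, -3.136]
force: [-0.9, -0.9, 2.0]
grip_width: 0.0239
grip_force: 39.8
```

Scaled: -0.035 m is -0.7, 0.035 m is 0.7.

```bash
echo '0,0,-0.4,0,0,0;0,0,-0.7,0,0,0;0,0,-0.7,0,0,0;0,0,-0.7,0,0,0;0,0,-0.7,0,0,0;0.2,0,0,0,0,0;0.7,0,0,0,0,0;0.7,0,0,0,0,0;0,0,0,0,0,0;0,0,0,0,0,0' | python3 shift.py
python3 - <<'E'
from h import *
im=get("wrist"); s=get("scene"); cv2.imwrite("pics/a.png",np.hstack([im[100:,80:430],cv2.resize(s[170:310,230:370],(284,284))]))
E
```

```text
time_s: 3.35
ee_pos: [0.3175, 0.32, 0.267]
eef_rot: [-3.141, -0.0, -3.134]
force: [1.4, 1.0, -1.8]
grip_width: 0.0236
grip_force: 40.0
```

View pics/a.png

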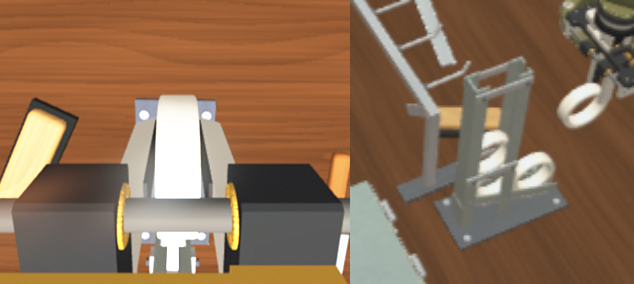

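Scaled: 0.1413 rad is 0.7065.

```bash
echo '0,0,0,0,0,0.7065;0,0,0,0,0,0.7065;0,0,0,0,0,0.7065;0,0,0,0,0,0.7065;0,0,0,0,0,0.7065;0,0,0,0,0,0.7065;0,0,0,0,0,0.7065;0,0,0,0,0,0.7065;0,0,0,0,0,0.7065;0,0,0,0,0,0.7065' | python3 shift.py; echo '0,0,0,0,0,0.7065;-0.6,0.14,0,0,0,0;-0.9,0.21,0,0,0,0;-0.9,0.21,0,0,0,0;-0.9,0.21,0,0,0,0;-0.9,0.21,0,0,0,0;-0.9,0.21,0,0,0,0;-0.9,0.21,0,0,0,0;-0.9,0.21,0,0,0,0;0,0,0,0,0,0' | python3 shift.py
```

```text
time_s: 4.45
ee_pos: [0.3187, 0.3199, 0.2669]
eef_rot: [-3.141, 0.0, 1.728]
force: [-0.9, 0.0, -1.0]
grip_width: 0.0234
grip_force: 40.0
time_s: 5.45
ee_pos: [0.4072, -0.0278, 0.2669]
eef_rot: [-3.141, 0.001, 1.587]
force: [0.0, 0.6, -1.9]
grip_width: 0.0239
grip_force: 40.0
```

Scaled: -0.04 m is -0.8, -0.02 m is -0.4, 0.006 rad is 0.03.

```bash
echo '-0.8,0.188,0,0,0,0;-0.8,0.188,0,0,0,0;-0.4,0.096,0.04,0,0,0.03;0,0,0,0,0,0;0,0,0,0,0,0' | python3 shift.py
python3 - <<'E'
from h import *
im=get("wrist"); s=get("scene"); cv2.imwrite("pics/b.png",np.hstack([im[100:,80:430],cv2.resize(s[110:250,190:330],(284,284))]))
print(CAM["wrist"])
p=[.5926,-.1001,.0226]
print(proj("wrist",T(p,[[-.102,-.0525,.248],[-.01,-.0525,.226]])))
E
```

```text
time_s: 5.95
ee_pos: [0.4321, -0.1224, 0.2649]
eef_rot: [-3.14, -0.001, 1.587]
force: [0.1, -0.0, -1.5]
grip_width: 0.0236
grip_force: 40.0
(321.3857379150794, 257.4383350477555, 189.03242583482532, array([[ 0.99986713, -0.01599032, -0.0031663 ,  0.43118751],
       [ 0.01626928,  0.96685621,  0.25480263, -0.0479491 ],
       [-0.00101302, -0.25482029,  0.9669879 ,  0.42087544],
       [ 0.        ,  0.        ,  0.        ,  1.        ]]))
[[354.95926228 288.63933393]
 [482.58886892 269.76428985]]
```

View pics/b.png

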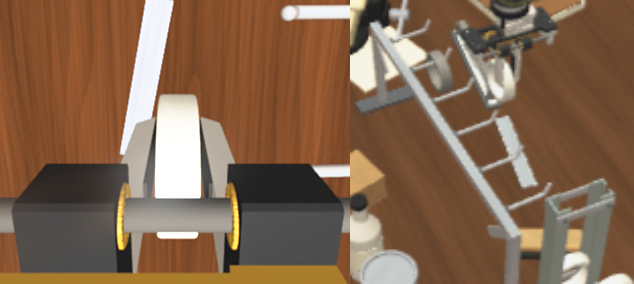

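```bash
echo '-0.09,0.2,0,0,0,0;0,0.5,0,0,0,0;0,0.5,0,0,0,0;0,0.5,0,0,0,0;0,0.3,0,0,0,0;0,0,0,0,0,0' | python3 shift.py; echo '0,0,0.3,0,0,0;0,0,0.24,0,0,0;0,0,0.06,0,0,0;0,0,0,0,0,0;0,0,0,0,0,0' | python3 shift.py; echo '0,0,0.04,0,0,0;0,0,0,0,0,0;0,0,0.02,0,0,0;0,0,0,0,0,0' | python3 shift.py
```

```text
time_s: 6.65
ee_pos: [0.5337, -0.1247, 0.2648]
eef_rot: [-3.141, -0.0, 1.589]
force: [-1.1, 0.1, -1.8]
grip_width: 0.0236
grip_force: 40.0
time_s: 7.15
ee_pos: [0.5323, -0.1254, 0.2361]
eef_rot: [3.141, 0.0, 1.587]
force: [0.5, -0.3, -1.0]
grip_width: 0.0238
grip_force: 40.0
time_s: 7.55
ee_pos: [0.5322, -0.1253, 0.2324]
eef_rot: [-3.141, -0.0, 1.588]
force: [-0.2, 0.4, -1.8]
grip_width: 0.0235
grip_force: 40.0
```

```bash
for i in 1; do echo '0,0,0.04,0,0,0;0,0,0,0,0,0;0,0,0.02,0,0,0;0,0,0,0,0,0' | python3 shift.py; done;  echo '0,0,0.02,0,0,0;0,0,0,0,0,0' | python3 shift.py; echo '0,0,0.02,0,0,0;0,0,0,0,0,0' | python3 shift.py | sed -n '2p;4p'
```

```text
time_s: 7.95
ee_pos: [0.5324, -0.1254, 0.2299]
eef_rot: [3.141, 0.0, 1.588]
force: [-2.6, -0.8, 4.1]
grip_width: 0.0235
grip_force: 40.0
time_s: 8.15
ee_pos: [0.5324, -0.1254, 0.229]
eef_rot: [3.141, 0.0, 1.587]
force: [-0.4, 0.7, 5.1]
grip_width: 0.0235
grip_force: 40.0
ee_pos: [0.5324, -0.1254, 0.228]
force: [-0.4, 1.1, 4.5]
```

```bash
echo '0,0,0.02,0,0,0;0,0,0,0,0,0;0,0,0,0,0,0' | python3 shift.py - 60| sed -n '2p;4p'; echo '0,0,0.02,0,0,0;0,0,0,0,0,0;0,0,0,0,0,0' | python3 shift.py | sed -n '2p;4p'
```

```text
ee_pos: [0.5325, -0.1254, 0.2273]
force: [-1.2, 0.9, 8.5]
ee_pos: [0.5325, -0.1254, 0.2265]
force: [-1.8, -0.0, 7.7]
```

```bash
echo '0,0,0,0,0,0;0,0,0,0,0,0;0,0,-0.02,0,0,0;0,0,0,0,0,0' | python3 shift.py | sed -n '1,2p;4p'; echo '0,0,0,0,0,0;0,0,0,0,0,0;0,0,0,0,0,0;0,0,0,0,0,0;0,0,-0.4,0,0,0;0,0,-0.6,0,0,0;0,0,-0.6,0,0,0;0,-0.6,0,0,0,0;0.6,-0.6,0,0,0,0;0.8,-0.6,0,0,0,0' | python3 shift.py 0.05
python3 - <<'E'
from h import *
im=get("wrist"); s=get("scene"); cv2.imwrite("pics/c.png",np.hstack([im[100:,80:430],cv2.resize(s[110:290,190:370],(284,284))]))
E
```

```text
time_s: 9.35
ee_pos: [0.5323, -0.1254, 0.2267]
force: [0.7, 0.6, 4.0]
time_s: 10.35
ee_pos: [0.4398, -0.0569, 0.3061]
eef_rot: [-3.141, -0.0, 1.585]
force: [0.5, 1.3, -0.0]
grip_width: 0.0502
grip_force: 0.0
```

View pics/c.png

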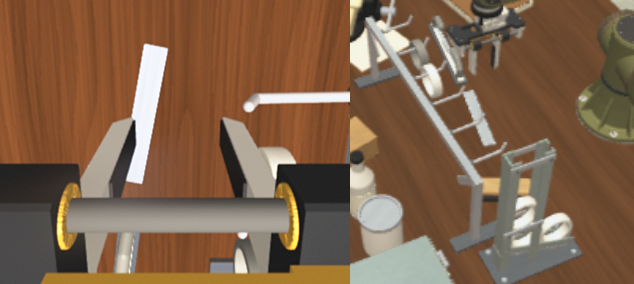

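Scaled: 0.0418 m is 0.836, -0.0116 m is -0.232, -0.142 rad is -0.71.

```bash
echo '0.836,-0.232,0.088,0,0,0;0.836,-0.232,0.088,0,0,0;0.836,-0.232,0.088,0,0,0;0.836,-0.232,0.088,0,0,0;0.836,-0.232,0.088,0,0,0;0.836,-0.232,0.088,0,0,0;0.836,-0.232,0.088,0,0,0;0.836,-0.232,0.088,0,0,0;0.836,-0.232,0.088,0,0,0;0,0,0,0,0,-0.71' | python3 shift.py 0.06; echo '0,0,0,0,0,-0.71;0,0,0,0,0,-0.71;0,0,0,0,0,-0.71;0,0,0,0,0,-0.71;0,0,0,0,0,-0.71;0,0,0,0,0,-0.71;0,0,0,0,0,-0.71;0,0,0,0,0,-0.71;0,0,0,0,0,-0.71;0,0,0,0,0,-0.71' | python3 shift.py
python3 - <<'E'
from h import *
im=get("wrist"); cv2.imwrite("pics/w2.png",im); im=im.astype(int)
w=(im.min(axis=2)>215)&(im.max(axis=2)-im.min(axis=2)<40); w[:, :200]=0; w[:,320:]=0
for v in range(100,300,15):
    m=np.where(w[v])[0]; print(v,(m.min(),m.max(),len(m)) if len(m) else None)
print(proj("wrist",[[.4266,.3174,.12],[.3816,.3174,.075]]), proj("wrist",[[.368,.2624,.01],[.368,.3724,.01]]))
E
```

```text
time_s: 11.45
ee_pos: [0.329, 0.3208, 0.2659]
eef_rot: [-3.14, 0.0, 1.731]
force: [0.9, -0.6, 0.2]
grip_width: 0.0602
grip_force: 0.0
time_s: 12.45
ee_pos: [0.3308, 0.3176, 0.2667]
eef_rot: [-3.141, -0.0, -3.128]
force: [0.7, -0.7, 0.6]
grip_width: 0.0598
grip_force: 0.0
100 None
115 None
130 None
145 None
160 None
175 None
190 None
205 (np.int64(220), np.int64(292), 35)
220 (np.int64(243), np.int64(270), 25)
235 (np.int64(242), np.int64(269), 28)
250 (np.int64(242), np.int64(269), 28)
265 (np.int64(241), np.int64(269), 29)
280 (np.int64(241), np.int64(269), 29)
295 (np.int64(244), np.int64(245), 2)
[[255.49132307 272.23080302]
 [256.26564271 216.96340019]] [[215.25685558 190.17657287]
 [297.98530272 191.33301038]]
```

Scaled: 0.04 m is 0.8, -0.034 m is -0.68, 0.008 rad is 0.04.

```bash
echo '-0.66,0,0,0,0,0.04;-0.68,0,0,0,0,0;0,0,0.8,0,0,0;0,0,0.8,0,0,0;0,0,0.8,0,0,0;0,0,0.6,0,0,0;0,0,0.174,0,0,0;0,0,0,0,0,0;0,0,0,0,0,0' | python3 shift.py 0.06 40; echo '0,0,0,0,0,0;0,0,0,0,0,0;0,0,0,0,0,0;0,0,0,0,0,0;0,0,0,0,0,0;0,0,0,0,0,0' | python3 shift.py 0.015 50
```

```text
time_s: 13.4
ee_pos: [0.3981, 0.3182, 0.1096]
eef_rot: [3.14, 0.002, 3.141]
force: [1.0, 0.8, 0.4]
grip_width: 0.0603
grip_force: 0.0
time_s: 14.0
ee_pos: [0.3974, 0.3178, 0.1083]
eef_rot: [3.142, 0.0, 3.142]
force: [-0.3, 0.4, 1.5]
grip_width: 0.0236
grip_force: 49.9
```

Scaled: -0.02 m is -0.4, -0.035 m is -0.7, 0.1408 rad is 0.704.

```bash
echo '0,0,-0.4,0,0,0;0,0,-0.7,0,0,0;0,0,-0.7,0,0,0;0,0,-0.7,0,0,0;0,0,-0.68,0,0,0;0.2,0,0,0,0,0;0.7,0,0,0,0,0;0.7,0,0,0,0,0;0,0,0,0,0,0.704;0,0,0,0,0,0.704' | python3 shift.py; echo '0,0,0,0,0,0.704;0,0,0,0,0,0.704;0,0,0,0,0,0.704;0,0,0,0,0,0.704;0,0,0,0,0,0.704;0,0,0,0,0,0.704;0,0,0,0,0,0.704;0,0,0,0,0,0.704;0,0,0,0,0,0.704;0,0,0,0,0,0' | python3 shift.py; echo '-0.856,0.264,0,0,0,0;-0.856,0.264,0,0,0,0;-0.856,0.264,0,0,0,0;-0.856,0.264,0,0,0,0;-0.856,0.264,0,0,0,0;-0.856,0.264,0,0,0,0;-0.856,0.264,0,0,0,0;-0.856,0.264,0,0,0,0;0,0,0,0,0,0;0,0,0,0,0,0' | python3 shift.py
python3 - <<'E'
from h import *
im=get("wrist"); cv2.imwrite("pics/w3.png",im); b=cv2.imread("pics/b.png")[:,:350]
im=im[100:,80:430]
for n,i in (("ref",b),("now",im)):
    w=(i.min(axis=2)>200)[:,140:215]; r=np.where(w[:100].sum(axis=1)>15)[0]; c=np.where(w[110])[0]+140
    print(n,r.min() if len(r) else None,c.min(),c.max())
E
```

```text
time_s: 15.0
ee_pos: [0.3162, 0.3177, 0.2665]
eef_rot: [-3.141, -0.0, 2.856]
force: [0.5, 0.7, -2.8]
grip_width: 0.0235
grip_force: 49.9
time_s: 16.0
ee_pos: [0.3169, 0.3176, 0.2662]
eef_rot: [-3.141, 0.001, 1.59]
force: [0.0, 0.8, -1.6]
grip_width: 0.0234
grip_force: 49.9
time_s: 17.0
ee_pos: [0.4302, -0.0226, 0.2665]
eef_rot: [-3.14, -0.0, 1.594]
force: [-0.4, -0.0, -1.6]
grip_width: 0.0235
grip_force: 49.9
ref 0 140 197
now 76 142 195
```

Run:
```python
import cv2,numpy as np
for n,i in (("ref",cv2.imread("pics/b.png")[:,:350]),("now",cv2.imread("pics/w3.png")[100:,80:430])):
    w=(i.min(axis=2)>200)
    print(n,[(r,*np.where(w[r,155:205])[0][[0,-1]]+155) for r in range(80,150,6) if w[r,155:205].sum()>5])
```

```text
ref [(104, np.int64(160), np.int64(195)), (110, np.int64(158), np.int64(197)), (116, np.int64(158), np.int64(197)), (122, np.int64(157), np.int64(198)), (128, np.int64(157), np.int64(198)), (134, np.int64(157), np.int64(198)), (140, np.int64(156), np.int64(199)), (146, np.int64(156), np.int64(199))]
now [(80, np.int64(155), np.int64(173)), (86, np.int64(155), np.int64(171)), (92, np.int64(155), np.int64(170)), (98, np.int64(155), np.int64(169)), (110, np.int64(155), np.int64(195)), (116, np.int64(155), np.int64(197)), (122, np.int64(158), np.int64(198)), (128, np.int64(157), np.int64(198)), (134, np.int64(157), np.int64(198)), (140, np.int64(157), np.int64(199)), (146, np.int64(156), np.int64(199))]
```

Scaled: 0.025 m is 0.5, 0.015 m is 0.3.

```bash
echo '0,0.3,0,0,0,0;0,0.5,0,0,0,0;0,0.5,0,0,0,0;0,0.5,0,0,0,0;0,0.2,0,0,0,0;0,0,0,0,0,0;0,0,0,0,0,0' | python3 shift.py - 60; echo '0,0,0.3,0,0,0;0,0,0.24,0,0,0;0,0,0.06,0,0,0;0,0,0.04,0,0,0;0,0,0.02,0,0,0;0,0,0,0,0,0' | python3 shift.py; echo '0,0,0.02,0,0,0;0,0,0.02,0,0,0;0,0,0,0,0,0' | python3 shift.py | sed -n '2p;4p';echo '0,0,0.02,0,0,0;0,0,0,0,0,0' | python3 shift.py | sed -n '2p;4p';echo '0,0,0.02,0,0,0;0,0,0,0,0,0' | python3 shift.py | sed -n '2p;4p'
```

```text
time_s: 17.75
ee_pos: [0.5297, -0.0193, 0.2671]
eef_rot: [-3.141, -0.0, 1.594]
force: [0.3, 0.8, -1.4]
grip_width: 0.0235
grip_force: 59.9
time_s: 18.35
ee_pos: [0.5305, -0.02, 0.2345]
eef_rot: [3.141, 0.0, 1.593]
force: [-0.5, 0.1, -1.1]
grip_width: 0.0232
grip_force: 59.9
ee_pos: [0.5304, -0.02, 0.2321]
force: [0.3, -0.8, -2.1]
ee_pos: [0.5304, -0.02, 0.231]
force: [0.3, -0.2, -1.2]
ee_pos: [0.5304, -0.02, 0.23]
force: [-0.0, 1.0, -2.1]
```

```bash
for i in 1; do echo '0,0,0.02,0,0,0;0,0,0,0,0,0' | python3 shift.py | sed -n '2p;4p'; done; echo '0,0,0.02,0,0,0;0,0,0,0,0,0' | python3 shift.py | sed -n '2p;4p'; echo '0,0,0.02,0,0,0;0,0,0,0,0,0' | python3 shift.py | sed -n '2p;4p'
```

```text
ee_pos: [0.5305, -0.02, 0.2291]
force: [0.5, -0.5, -1.4]
ee_pos: [0.5306, -0.02, 0.2286]
force: [-0.8, 0.6, 3.6]
ee_pos: [0.5307, -0.0201, 0.228]
force: [-1.1, -0.6, 7.7]
```

```bash
echo '0,0,0,0,0,0;0,0,0,0,0,0;0,0,0,0,0,0;0,0,0,0,0,0;0,0,0,0,0,0' | python3 shift.py | sed -n '2p;4p'
```

```text
ee_pos: [0.5307, -0.0201, 0.228]
force: [-1.9, 1.0, 7.3]
```

The rows are not in the units I measure in: shifts go in shares of 50 mm and turns go in units of 0.2 rad. I convert before sending: -0.001 m is -0.02.

```bash
echo '0,0,-0.02,0,0,0;0,0,0,0,0,0' | python3 shift.py >/dev/null; echo '0,0,0,0,0,0;0,0,0,0,0,0;0,0,0,0,0,0;0,0,0,0,0,0;0,0,-0.4,0,0,0;0,0,-0.6,0,0,0;0,0,-0.6,0,0,0;0,-0.6,0,0,0,0;0,-0.6,0,0,0,0;0,-0.6,0,0,0,0' | python3 shift.py 0.05;  echo '0.856,-0.256,0.102,0,0,0;0.856,-0.256,0.102,0,0,0;0.856,-0.256,0.102,0,0,0;0.856,-0.256,0.102,0,0,0;0.856,-0.256,0.102,0,0,0;0.856,-0.256,0.102,0,0,0;0.856,-0.256,0.102,0,0,0;0.856,-0.256,0.102,0,0,0;0,0,0,0,0,-0.705' | python3 shift.py 0.06;  echo '0,0,0,0,0,-0.705;0,0,0,0,0,-0.705;0,0,0,0,0,-0.705;0,0,0,0,0,-0.705;0,0,0,0,0,-0.705;0,0,0,0,0,-0.705;0,0,0,0,0,-0.705;0,0,0,0,0,-0.705;0,0,0,0,0,-0.705;0,0,0,0,0,-0.705' | python3 shift.py
python3 - <<'E'
from h import *
im=get("wrist"); s=get("scene"); cv2.imwrite("pics/d.png",np.hstack([im[100:,80:430],cv2.resize(s[110:290,190:370],(284,284))]));im=im.astype(int)
w=(im.min(axis=2)>215)&(im.max(axis=2)-im.min(axis=2)<40); w[:, :200]=0; w[:,320:]=0
for v in range(205,300,15):
    m=np.where(w[v])[0]; print(v,(m.min(),m.max(),len(m)) if len(m) else None)
print(proj("wrist",[[.4266,.3174,.12],[.3816,.3174,.075]]))
E
```

```text
time_s: 21.35
ee_pos: [0.4393, -0.0219, 0.308]
eef_rot: [-3.141, -0.0, 1.593]
force: [0.4, -0.4, 0.7]
grip_width: 0.0501
grip_force: 0.0
time_s: 22.25
ee_pos: [0.3286, 0.3214, 0.2664]
eef_rot: [-3.14, 0.0, 1.735]
force: [0.7, 0.3, -0.3]
grip_width: 0.0601
grip_force: 0.0
time_s: 23.25
ee_pos: [0.3305, 0.3181, 0.2673]
eef_rot: [-3.142, -0.0, -3.134]
force: [-0.6, -0.6, 0.2]
grip_width: 0.0604
grip_force: 0.0
205 (np.int64(220), np.int64(292), 36)
220 (np.int64(243), np.int64(270), 27)
235 (np.int64(242), np.int64(270), 29)
250 (np.int64(242), np.int64(269), 28)
265 (np.int64(241), np.int64(269), 29)
280 (np.int64(241), np.int64(269), 29)
295 (np.int64(244), np.int64(246), 3)
[[255.5220329  272.17456244]
 [256.06246332 217.00240659]]
```

View pics/d.png

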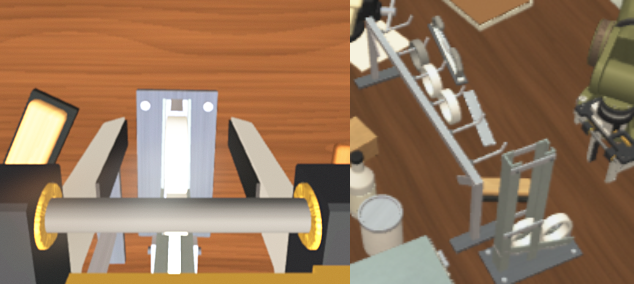

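Scaled: 0.04 m is 0.8, -0.034 m is -0.68.

```bash
echo '-0.66,0,0,0,0,0;-0.68,0,0,0,0,0;0,0,0.8,0,0,0;0,0,0.8,0,0,0;0,0,0.8,0,0,0;0,0,0.6,0,0,0;0,0,0.186,0,0,0;0,0,0,0,0,0;0,0,0,0,0,0' | python3 shift.py 0.06 40; echo '0,0,0,0,0,0;0,0,0,0,0,0;0,0,0,0,0,0;0,0,0,0,0,0;0,0,0,0,0,0;0,0,0,0,0,0' | python3 shift.py 0.015 50;  echo '0,0,-0.4,0,0,0;0,0,-0.7,0,0,0;0,0,-0.7,0,0,0;0,0,-0.7,0,0,0;0,0,-0.68,0,0,0;0.2,0,0,0,0,0;0.7,0,0,0,0,0;0.7,0,0,0,0,0;0,0,0,0,0,0.704;0,0,0,0,0,0.704' | python3 shift.py
```

```text
time_s: 24.25
ee_pos: [0.3982, 0.3187, 0.1095]
eef_rot: [3.14, 0.002, -3.141]
force: [-0.0, 0.3, -0.3]
grip_width: 0.06
grip_force: 0.0
time_s: 24.85
ee_pos: [0.3976, 0.3183, 0.1082]
eef_rot: [3.141, 0.0, -3.14]
force: [0.9, -1.1, 1.8]
grip_width: 0.0236
grip_force: 49.9
time_s: 25.85
ee_pos: [0.3163, 0.3179, 0.2661]
eef_rot: [-3.141, -0.001, 2.858]
force: [-0.2, -0.2, -2.0]
grip_width: 0.0237
grip_force: 49.9
```

Scaled: 0.1408 rad is 0.704.

```bash
echo '0,0,0,0,0,0.704;0,0,0,0,0,0.704;0,0,0,0,0,0.704;0,0,0,0,0,0.704;0,0,0,0,0,0.704;0,0,0,0,0,0.704;0,0,0,0,0,0.704;0,0,0,0,0,0.704;0,0,0,0,0,0.704;0,0,0,0,0,0' | python3 shift.py; echo '-0.792,0.354,0,0,0,0;-0.792,0.354,0,0,0,0;-0.792,0.354,0,0,0,0;-0.792,0.354,0,0,0,0;-0.792,0.354,0,0,0,0;-0.792,0.354,0,0,0,0;0,0,0,0,0,0;0,0,0,0,0,0' | python3 shift.py
python3 - <<'E'
from h import *
im=get("wrist"); cv2.imwrite("pics/w4.png",im); i=im[100:,80:430]
w=(i.min(axis=2)>200)
print([(r,*np.where(w[r,155:205])[0][[0,-1]]+155) for r in range(80,150,6) if w[r,155:205].sum()>5])
E
```

```text
time_s: 26.85
ee_pos: [0.317, 0.3178, 0.2659]
eef_rot: [-3.14, 0.001, 1.593]
force: [-0.4, 0.0, -1.9]
grip_width: 0.0234
grip_force: 50.0
time_s: 27.65
ee_pos: [0.4292, 0.0826, 0.2663]
eef_rot: [-3.14, -0.0, 1.596]
force: [-0.2, 0.6, -2.0]
grip_width: 0.0236
grip_force: 50.0
[(110, np.int64(159), np.int64(196)), (116, np.int64(158), np.int64(197)), (122, np.int64(158), np.int64(198)), (128, np.int64(157), np.int64(198)), (134, np.int64(157), np.int64(198)), (140, np.int64(157), np.int64(199)), (146, np.int64(156), np.int64(199))]
```

Ring held in place as before; insert, lower and tug on hook 5.

```bash
echo '0,0.3,0,0,0,0;0,0.5,0,0,0,0;0,0.5,0,0,0,0;0,0.5,0,0,0,0;0,0.2,0,0,0,0;0,0,0,0,0,0;0,0,0,0,0,0' | python3 shift.py - 60; echo '0,0,0.3,0,0,0;0,0,0.24,0,0,0;0,0,0.06,0,0,0;0,0,0.04,0,0,0;0,0,0.02,0,0,0;0,0,0.02,0,0,0;0,0,0.02,0,0,0;0,0,0,0,0,0' | python3 shift.py| sed -n '2p;4p'; echo '0,0,0.02,0,0,0;0,0,0.02,0,0,0;0,0,0,0,0,0' | python3 shift.py | sed -n '2p;4p';echo '0,0,0.02,0,0,0;0,0,0,0,0,0' | python3 shift.py | sed -n '2p;4p';echo '0,0,0.02,0,0,0;0,0,0,0,0,0' | python3 shift.py | sed -n '2p;4p'
```

```text
time_s: 28.4
ee_pos: [0.5286, 0.0861, 0.2669]
eef_rot: [-3.141, 0.0, 1.596]
force: [-0.4, -0.1, -1.2]
grip_width: 0.0237
grip_force: 60.0
ee_pos: [0.5295, 0.0855, 0.2321]
force: [0.1, -0.6, -2.8]
ee_pos: [0.5294, 0.0855, 0.2299]
force: [0.4, -0.3, -1.5]
ee_pos: [0.5294, 0.0855, 0.2289]
force: [-0.2, -0.0, -1.8]
ee_pos: [0.5294, 0.0855, 0.2279]
force: [0.3, -0.1, -1.6]
```

Scaled: 0.001 m is 0.02.

```bash
echo '0,0,0.02,0,0,0;0,0,0,0,0,0' | python3 shift.py | sed -n '2p;4p';echo '0,0,0.02,0,0,0;0,0,0,0,0,0' | python3 shift.py | sed -n '2p;4p'; echo '0,0,0.01,0,0,0;0,0,0,0,0,0' | python3 shift.py | sed -n '2p;4p'
```

```text
ee_pos: [0.5296, 0.0856, 0.2274]
force: [-0.3, 1.0, 2.1]
ee_pos: [0.5297, 0.0856, 0.2269]
force: [-1.3, 0.1, 7.4]
ee_pos: [0.5298, 0.0856, 0.2267]
force: [-1.9, 1.4, 8.6]
```

```bash
echo '0,0,0,0,0,0;0,0,0,0,0,0;0,0,0,0,0,0;0,0,0,0,0,0' | python3 shift.py | sed -n '2p;4p'; echo '0,0,-0.02,0,0,0;0,0,0,0,0,0' | python3 shift.py | sed -n '2p;4p'; echo '0,0,0,0,0,0;0,0,0,0,0,0;0,0,0,0,0,0;0,0,0,0,0,0;0,0,-0.4,0,0,0;0,0,-0.6,0,0,0;0,0,-0.6,0,0,0;0,-0.6,0,0,0,0;0,-0.6,0,0,0,0;0,-0.6,0,0,0,0' | python3 shift.py 0.05;  echo '0.79,-0.348,0.136,0,0,0;0.79,-0.348,0.136,0,0,0;0.79,-0.348,0.136,0,0,0;0.79,-0.348,0.136,0,0,0;0.79,-0.348,0.136,0,0,0;0.79,-0.348,0.136,0,0,0;0,0,0,0,0,-0.705' | python3 shift.py 0.06;  echo '0,0,0,0,0,-0.705;0,0,0,0,0,-0.705;0,0,0,0,0,-0.705;0,0,0,0,0,-0.705;0,0,0,0,0,-0.705;0,0,0,0,0,-0.705;0,0,0,0,0,-0.705;0,0,0,0,0,-0.705;0,0,0,0,0,-0.705;0,0,0,0,0,-0.705' | python3 shift.py
python3 - <<'E'
from h import *
im=get("wrist"); s=get("scene"); cv2.imwrite("pics/e.png",np.hstack([im[100:,80:430],cv2.resize(s[110:290,190:370],(284,284))]));im=im.astype(int)
w=(im.min(axis=2)>215)&(im.max(axis=2)-im.min(axis=2)<40); w[:, :200]=0; w[:,320:]=0
for v in range(205,300,15):
    m=np.where(w[v])[0]; print(v,(m.min(),m.max(),len(m)) if len(m) else None)
print(proj("wrist",[[.4266,.3174,.12],[.3816,.3174,.075]]))
E
```

```text
ee_pos: [0.5298, 0.0856, 0.2267]
force: [-1.7, 1.1, 8.6]
ee_pos: [0.5297, 0.0856, 0.2269]
force: [0.3, 1.7, 4.1]
time_s: 32.1
ee_pos: [0.4383, 0.0833, 0.3064]
eef_rot: [-3.141, 0.0, 1.595]
force: [0.5, -1.1, 0.0]
grip_width: 0.05
grip_force: 0.0
time_s: 32.8
ee_pos: [0.3271, 0.3207, 0.2648]
eef_rot: [-3.14, 0.0, 1.737]
force: [1.0, -0.2, 0.2]
grip_width: 0.0603
grip_force: 0.0
time_s: 33.8
ee_pos: [0.3294, 0.3177, 0.2657]
eef_rot: [-3.142, -0.0, -3.131]
force: [0.2, 0.3, 0.0]
grip_width: 0.0602
grip_force: 0.0
205 (np.int64(221), np.int64(292), 34)
220 (np.int64(243), np.int64(270), 11)
235 (np.int64(242), np.int64(270), 29)
250 (np.int64(242), np.int64(270), 29)
265 (np.int64(241), np.int64(269), 29)
280 (np.int64(241), np.int64(269), 29)
295 (np.int64(244), np.int64(266), 23)
[[255.66075065 273.98420962]
 [256.27907106 218.46469577]]
```

View pics/e.png

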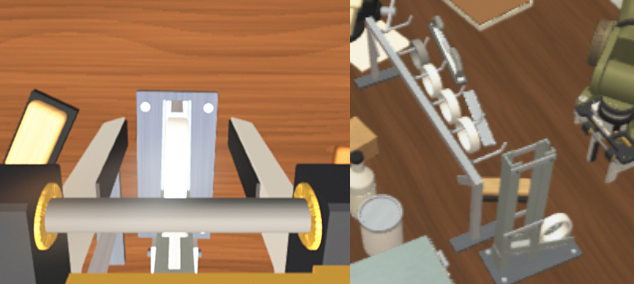

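Scaled: 0.04 m is 0.8, -0.034 m is -0.68.

```bash
echo '-0.68,0,0,0,0,0;-0.68,0,0,0,0,0;0,0,0.8,0,0,0;0,0,0.8,0,0,0;0,0,0.8,0,0,0;0,0,0.6,0,0,0;0,0,0.154,0,0,0;0,0,0,0,0,0;0,0,0,0,0,0' | python3 shift.py 0.06 40; echo '0,0,0,0,0,0;0,0,0,0,0,0;0,0,0,0,0,0;0,0,0,0,0,0;0,0,0,0,0,0;0,0,0,0,0,0' | python3 shift.py 0.015 50;  echo '0,0,-0.4,0,0,0;0,0,-0.7,0,0,0;0,0,-0.7,0,0,0;0,0,-0.7,0,0,0;0,0,-0.68,0,0,0;0.2,0,0,0,0,0;0.7,0,0,0,0,0;0.7,0,0,0,0,0;0,0,0,0,0,0.704;0,0,0,0,0,0.704' | python3 shift.py; echo '0,0,0,0,0,0.704;0,0,0,0,0,0.704;0,0,0,0,0,0.704;0,0,0,0,0,0.704;0,0,0,0,0,0.704;0,0,0,0,0,0.704;0,0,0,0,0,0.704;0,0,0,0,0,0.704;0,0,0,0,0,0.704;0,0,0,0,0,0' | python3 shift.py
```

```text
time_s: 34.8
ee_pos: [0.398, 0.3185, 0.1096]
eef_rot: [3.14, 0.002, -3.139]
force: [-0.0, -0.2, 0.0]
grip_width: 0.0602
grip_force: 0.0
time_s: 35.4
ee_pos: [0.3974, 0.3181, 0.1081]
eef_rot: [3.142, 0.0, -3.137]
force: [-0.2, -0.1, 1.6]
grip_width: 0.0234
grip_force: 49.9
time_s: 36.4
ee_pos: [0.3162, 0.3176, 0.2663]
eef_rot: [-3.141, -0.0, 2.86]
force: [0.4, -0.1, -2.0]
grip_width: 0.0236
grip_force: 49.9
time_s: 37.4
ee_pos: [0.317, 0.3175, 0.2661]
eef_rot: [-3.141, 0.001, 1.595]
force: [-0.4, -0.8, -2.3]
grip_width: 0.0237
grip_force: 49.9
```

```bash
echo '-0.822,0.132,0,0,0,0;-0.822,0.132,0,0,0,0;-0.822,0.132,0,0,0,0;-0.822,0.132,0,0,0,0;-0.822,0.132,0,0,0,0;-0.822,0.132,0,0,0,0;-0.822,0.132,0,0,0,0;-0.822,0.132,0,0,0,0' | python3 shift.py;echo '-0.822,0.132,0,0,0,0;-0.822,0.132,0,0,0,0;-0.822,0.132,0,0,0,0;-0.822,0.132,0,0,0,0;-0.822,0.132,0,0,0,0;-0.822,0.132,0,0,0,0;-0.822,0.132,0,0,0,0;-0.822,0.132,0,0,0,0;0,0,0,0,0,0;0,0,0,0,0,0' | python3 shift.py
python3 - <<'E'
from h import *
im=get("wrist"); s=get("scene"); cv2.imwrite("pics/f.png",np.hstack([im[100:,80:430],cv2.resize(s[85:265,190:370],(284,284))])); i=im[100:,80:430]
w=(i.min(axis=2)>200)
print([(r,*np.where(w[r,155:205])[0][[0,-1]]+155) for r in range(80,150,6) if w[r,155:205].sum()>5])
E
```

```text
time_s: 38.2
ee_pos: [0.3785, -0.0112, 0.2667]
eef_rot: [-3.141, -0.0, 1.602]
force: [1.4, 1.4, -1.8]
grip_width: 0.0237
grip_force: 49.9
time_s: 39.2
ee_pos: [0.4399, -0.337, 0.2658]
eef_rot: [-3.14, -0.002, 1.599]
force: [0.8, -0.2, -1.4]
grip_width: 0.0233
grip_force: 49.9
[(110, np.int64(160), np.int64(180)), (116, np.int64(158), np.int64(197)), (122, np.int64(158), np.int64(198)), (128, np.int64(157), np.int64(198)), (134, np.int64(157), np.int64(198)), (140, np.int64(157), np.int64(198)), (146, np.int64(156), np.int64(199))]
```

View pics/f.png

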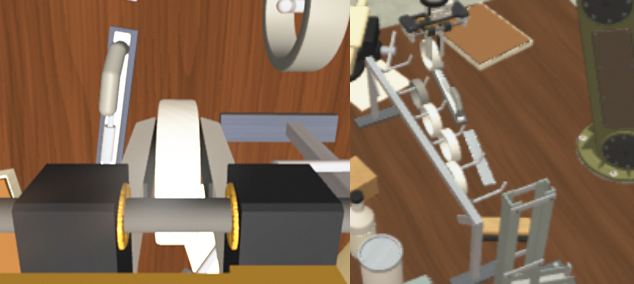

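Scaled: 0.025 m is 0.5, 0.015 m is 0.3.

```bash
echo '0,0.3,0,0,0,0;0,0.5,0,0,0,0;0,0.5,0,0,0,0;0,0.5,0,0,0,0;0,0.16,0,0,0,0;0,0,0,0,0,0;0,0,0,0,0,0' | python3 shift.py - 60; echo '0,0,0.3,0,0,0;0,0,0.24,0,0,0;0,0,0.06,0,0,0;0,0,0.04,0,0,0;0,0,0.02,0,0,0;0,0,0.02,0,0,0;0,0,0,0,0,0' | python3 shift.py| sed -n '2p;4p'; echo '0,0,0.02,0,0,0;0,0,0.02,0,0,0;0,0,0,0,0,0' | python3 shift.py | sed -n '2p;4p';echo '0,0,0.02,0,0,0;0,0,0,0,0,0' | python3 shift.py | sed -n '2p;4p';echo '0,0,0.02,0,0,0;0,0,0,0,0,0' | python3 shift.py | sed -n '2p;4p'
```

```text
time_s: 40.0
ee_pos: [0.5376, -0.3339, 0.2672]
eef_rot: [-3.141, 0.0, 1.598]
force: [-0.5, 0.3, -1.6]
grip_width: 0.0236
grip_force: 59.9
ee_pos: [0.5383, -0.3343, 0.2333]
force: [1.0, 0.2, -1.3]
ee_pos: [0.5382, -0.3343, 0.2309]
force: [1.3, 1.5, -0.7]
ee_pos: [0.5382, -0.3343, 0.2299]
force: [-0.2, 0.4, -1.1]
ee_pos: [0.5382, -0.3343, 0.2289]
force: [-1.0, 0.5, -2.5]
```

Scaled: 0.001 m is 0.02.

```bash
echo '0,0,0.02,0,0,0;0,0,0,0,0,0' | python3 shift.py | sed -n '2p;4p';echo '0,0,0.02,0,0,0;0,0,0,0,0,0' | python3 shift.py | sed -n '2p;4p'; echo '0,0,0.02,0,0,0;0,0,0,0,0,0' | python3 shift.py | sed -n '2p;4p'
```

```text
ee_pos: [0.5383, -0.3344, 0.2285]
force: [0.3, 0.2, 1.9]
ee_pos: [0.5384, -0.3346, 0.2281]
force: [-1.3, 0.2, 6.1]
ee_pos: [0.5385, -0.3347, 0.2274]
force: [-0.2, 0.4, 8.0]
```

```bash
echo '0,0,0,0,0,0;0,0,0,0,0,0;0,0,0,0,0,0;0,0,0,0,0,0;0,0,0,0,0,0' | python3 shift.py | sed -n '2p;4p'; echo '0,0,-0.02,0,0,0;0,0,0,0,0,0' | python3 shift.py | sed -n '2p;4p'; echo '0,0,0,0,0,0;0,0,0,0,0,0;0,0,0,0,0,0;0,0,0,0,0,0;0,0,-0.4,0,0,0;0,0,-0.6,0,0,0;0,0,-0.6,0,0,0;0,-0.6,0,0,0,0;0,-0.6,0,0,0,0;0,-0.6,0,0,0,0' | python3 shift.py 0.05;  echo '0.6,-0.4,-0.2,0,0,0;0.8,-0.4,-0.2,0,0,0;0.8,-0.4,-0.2,0,0,0;0.8,-0.4,-0.2,0,0,0;0.8,-0.4,0,0,0,0;0.8,0,0,0,0,0;0.8,0,0,0,0,0;0.8,0,0,0,0,0;0,0,0,0,0,0;0,0,0,0,0,0' | python3 shift.py
python3 - <<'E'
from h import *
a=get("scene"); t=get("top")
cv2.imwrite("pics/g.png",np.hstack([cv2.resize(a[95:295,190:350],(400,500)),cv2.resize(t[175:275,320-160:320+0],(400,250))[:, :] if 0 else cv2.resize(t[170:270,165:385],(396,500))[:, :]]))
E
```

```text
ee_pos: [0.5385, -0.3347, 0.2274]
force: [-0.2, 0.6, 8.7]
ee_pos: [0.5384, -0.3345, 0.2276]
force: [0.6, -1.8, 3.5]
time_s: 43.7
ee_pos: [0.4472, -0.3365, 0.3069]
eef_rot: [-3.141, -0.0, 1.597]
force: [0.4, -1.0, 0.4]
grip_width: 0.0502
grip_force: 0.0
time_s: 44.7
ee_pos: [0.3401, -0.029, 0.3472]
eef_rot: [3.141, 0.0, 1.599]
force: [-0.2, -0.4, 0.0]
grip_width: 0.0501
grip_force: 0.0
```

View pics/g.png

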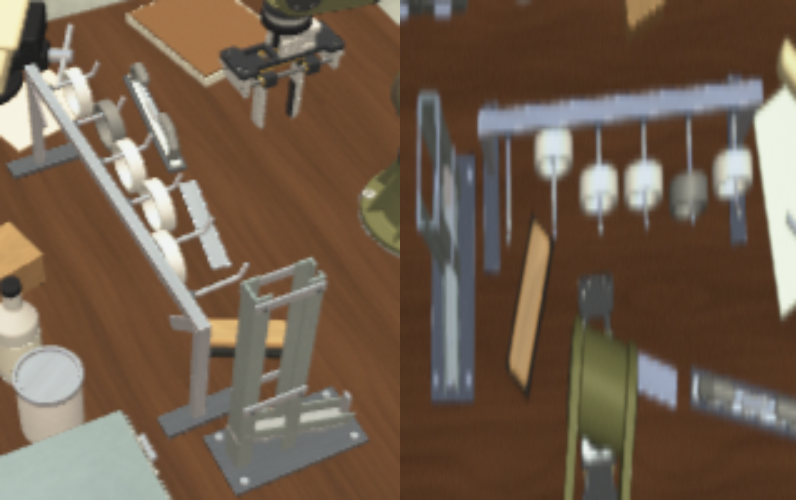

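```bash
echo '0,0,0,0,0,0;0,0,0,0,0,0;0,0,0,0,0,0;0,0,0,0,0,0;0,0,0,0,0,0' | python3 shift.py | sed -n 1p
python3 - <<'E'
from h import *
p=[.5926,-.1001,.0226]
for k in range(2):
    t=get("top").astype(int); w=((t.min(axis=2)>185)&(t[...,0]-t[...,2]<12)).astype(np.uint8); w[:188]=0; w[220:]=0; w[:,:200]=0; w[:,360:]=0
    n,_,s,c=cv2.connectedComponentsWithStats(w)
    for a,q in zip(s[1:],c[1:]):
        if a[4]>15:
            P=ray("top",q,.225)[0]; d=P[:2]-p[:2]; print(k,a.tolist(),"rack xy",(d[0]+.0226*d[1]).round(4),(d[1]-.0226*d[0]).round(4))
E
```

```text
time_s: 45.3
0 [243, 196, 5, 9, 27] rack xy -0.0287 0.1747
0 [252, 196, 7, 9, 25] rack xy -0.0292 0.1342
0 [343, 201, 6, 8, 25] rack xy -0.0662 -0.2409
0 [355, 200, 4, 5, 18] rack xy -0.0594 -0.2877
0 [293, 203, 5, 8, 27] rack xy -0.0659 -0.0323
0 [302, 203, 7, 8, 28] rack xy -0.0673 -0.0736
0 [268, 204, 5, 8, 28] rack xy -0.0642 0.0716
0 [277, 204, 7, 8, 27] rack xy -0.0667 0.0305
1 [243, 196, 5, 9, 26] rack xy -0.029 0.175
1 [251, 196, 8, 9, 27] rack xy -0.0293 0.1347
1 [343, 201, 6, 8, 24] rack xy -0.0655 -0.2413
1 [355, 200, 4, 5, 18] rack xy -0.0594 -0.2877
1 [277, 203, 7, 9, 29] rack xy -0.0659 0.0307
1 [293, 203, 5, 5, 19] rack xy -0.0613 -0.0332
1 [302, 203, 7, 8, 29] rack xy -0.0672 -0.0734
1 [268, 204, 5, 8, 27] rack xy -0.0645 0.0713
```

```bash
python3 -c "
from station import ctrl
print(ctrl.hand_in())"
```

```text
the job is handed in; nothing more can be done
None
```

All four bare rings (there was no ring5) were each tugged at 8 N or more and now hang still on hooks 3, 4, 5 and 1, with the primed ring left on hook 2; the ring on hook 5 was knocked back against the bar but by my measurement (about 36 mm from its seat point, 45 mm allowed) still counts, and the job is handed in with no verdict shown.

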